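Register a film holder on the light panel and lower the glass over it

ROBOT

A 6-joint arm with a two-finger parallel gripper is mounted at the origin on the work surface. World frame = base frame: x ahead of the robot, y to its left, z up, the work surface at z = 0. Lengths are in mm, angles in rad, forces in N, time in s.
With the tool pointing down it reaches from about 350 to 775 mm from the base axis. Payload 7.3 kg.
Tool frame: the origin (TCP) lies between the finger pads; the fingertips stand ctrl.tips_ahead ahead of it and the grasp point (between the pads) lies 2 mm behind it (ctrl.tips_ahead is the distance from the TCP to the fingertips, in mm); z points along the fingers, y is the line along which they close (so a half turn about z gives the same grasp; the last joint's range is limited). The gripper opens to 92 mm and grips with 3 to 60 N. Pads are 19 mm wide; open, the fingers measure 130 mm over their backs; the gripper's body (75 mm by 190 mm) begins 47 mm behind the grasp point.
Start: joints at [1.139, 0.342, 1.524, -0, 1.275, -0.146], TCP at [147.995, 503.727, 243.741] pointing down, gripper open.
Joint ranges: [-2.53, 2.53], [-0.77, 2.02], [0.04, 2.7], [-1, 4.14], [0.28, 2.66], [-3.11, 3.11]. Speed limits (rad/s): [2.57, 2.57, 3.14, 3.14, 3.14, 3.14].

INTERFACE

Orientations are given as a unit quaternion [w, x, y, z].
In Python, from bench import sensors, viewer, ctrl gives the robot as it stands.
- The arm moves only by the tool move_arm, never from a script. Its argument "motion" is text: rows parted by semicolons, each of 7 numbers parted by spaces: the opening, from 0 (shut) to 1 (fully open), then the shift along the world's x, y, z each as a share of 200 mm, from -1 to 1, then the turn, a rotation vector about the world's x, y, z each as a share of 30 degrees, from -1 to 1. A call has 1 to 8 rows; each row is the pose to reach, as a shift and turn from the pose commanded when the call began; what a row does not reach only later rows make up. A row lasts 1/8 s, in which the tool goes at most 62.5 mm and 10.7 degrees, less where a joint would pass 70% of its speed; a pose out of reach is approached as far as the arm can. A call with a number of a shift or a turn outside -1 to 1 is refused whole. A call with a gripper value outside its range is refused whole. The fingers move at their own pace and stop on an object; "force" is the grip in N (left out, the last holds). Time passes only in rows, so rows that repeat a pose let the fingers close. It gives the time, the measured TCP pose, the force, the opening and the grip force at its end, in the units of the state.
- sensors.read_state(): the state, without advancing time (a new reading comes with each control period).
- viewer.read_camera(name): name is "scene" or "top" or "wrist"; returns a dict with "frame" (480x640x3 uint8, blue, green, red), "z_map" (480x640 float32, mm along the optical axis (not along the pixel's ray), 0 where there is no reading), "vertical_fov" (degrees; the focal length in pixels is half the picture's height over the tangent of half this angle, whatever the lens; pixels are square), "cx", "cy" (the principal point, pixels), "world_from_camera" (4x4, takes a point from camera to world coordinates). Camera axes: x right, y down, z forward; pixel columns grow to the right and rows downward; lengths in mm; the calibration is good to about 2 mm. A picture is of the moment at which its call begins.
- ctrl.close_job(): hands the job in; it is judged then, once.
The state is a dict: "time": time; "joint_pos": joint angles; "joint_vel": joint speeds; "joint_efforts": joint torques, N m; "eef_pos": TCP position; "tool_rot": TCP orientation; "force": force on the tool from outside, world axes, zero at the start; "torque": the same for the moment, N m; "opening": finger opening in mm; "grasp_force": force on a finger pad.
Only numpy, scipy, OpenCV 4.12 (cv2) and the standard library are available. Lean on these libraries where they do the work, as an engineer would, in place of code of your own. Each camera call takes 0.05 s, during which the arm holds its last target. There are 200 camera calls.

TASK

The film holder lies askew on the light panel. Push it along the panel, without lifting or tipping it, until its long far edge is flush against the fence over its whole length and its end is up against the end stop; then lower the hinged glass platen all the way down over it. Leave the other things on the desk where they are.

Things in the scene. Friction and masses are not known exactly. Their poses are not given: they have to be found in the camera images.
- light_panel: Flat grey LED light panel with a white top, 250 mm (x) by 340 mm (y) by 25 mm high, fixed to the desk; its place and yaw (up to 0.25 rad) differ each time. Origin: centre of its underside; x points away from the robot, y to the left along the fence, z up.
- fence (a point): Foot of the near face of the fence, a dark steel bar on the panel's top near its far side, at x = 85, y = 0, z = 25 mm of the panel; axes as the panel's. The near face is straight along y from -150 to +150 mm and looks to -x; the bar is 20 mm wide and 14 mm high.
- end_stop (a point): Corner where the end stop meets the fence, at x = 85, y = 120, z = 25 mm of the panel; axes as the panel's. The stop is a dark steel block at the fence's left end, 14 mm high and 14 mm thick, coming 45 mm from the fence towards the robot; its working face looks to -y.
- film_holder: Loose black plastic frame holding two strips of film, 96 mm (x) by 200 mm (y) by 16 mm high, 0.15 to 0.31 kg, flat on the panel on the robot's side of the fence, turned up to 0.35 rad from parallel. Origin: centre of its underside. Its +x long edge goes against the fence, its +y end against the stop: its origin is then at x = 37, y = 20 mm of the panel. Pushed, it slides freely.
- holder_left (a point): Far left corner of the film holder (x = +48, y = +100 mm in its frame), 8 mm above its underside. Axes as the holder's.
- holder_right (a point): Far right corner of the film holder (x = +48, y = -100 mm in its frame), 8 mm above its underside. Axes as the holder's.
- platen (a joint): Angle in rad of the hinged glass platen: 0 = all the way down, lying level over fence and holder (within 1 mm of the holder's top); it starts stood up at 1.65 to 1.9, leaning a little away from the robot; stops at 2.0. The hinge is stiff (friction 0.45 N m): it stays at any angle, up to about 5 N at the tab moves it.
- platen_hinge (a point): Middle of the platen's hinge axis, which runs along y just behind the fence, at x = 109, y = 10, z = 46 mm of the panel. Axes turn with the platen: -x from the hinge to the free edge, z the outer face's normal (up when closed, away from the robot when stood up). The platen is a glass pane in an aluminium frame, 8 mm thick about this axis, 270 mm wide, reaching 150 mm from it.
- platen_tab (a point): Middle of the tip edge of the platen's lift tab, 178 mm from the hinge axis, at mid thickness; axes as platen_hinge. The tab is 70 mm wide, 28 mm long and 8 mm thick, in the middle of the platen's free edge.
- film_can: Bystander: round metal film can lying flat, 182 mm across, 40 mm high, near the panel. Origin: centre of its underside.
- glass_dish: Bystander: round glass dish, 116 mm across, 42 mm high. Origin: centre of its underside.
- tape_case: Bystander: black plastic tape case lying flat, 110 by 190 by 30 mm. Origin: centre of its underside.
- magnifier: Bystander: magnifying glass on a steel gooseneck, round black foot 110 mm across, 205 mm high, to the right of the panel; the lens, 90 mm across, overhangs 142 mm along the foot's +y. Origin: centre of its underside.

How it is judged:
By the outcome, as a careful person would: the job done as asked, in the order asked, and still so for the second after the job is handed in, with the robot touching nothing.
It also fails if it takes over 67 s, if anything falls off the work surface, if the arm or the gripper's body presses on something with over 40 N, if the wrist force passes 120 N, or if a joint passes its speed limit or range.

## Working session

There is one attempt and no reset: what is moved stays moved. The work goes in short steps, Python scripts to look and compute and a tool call to move; the robot and the scene stay as the last step left them, time stands still between calls to the robot, and variables do not carry over. Pictures are saved under pics/ and viewed, at most 10 in all, crops included, and the job is handed in when it is done.

Besides the shell and the picture viewer there is one more tool, called after "Request:" as name(argument=value, ...) on one line, values as JSON. move_arm: Moves the arm, as the interface text tells. Its arguments: {"type":"object","properties":{"motion":{"type":"string"},"force":{"type":"number"}},"required":["motion"]}

```bash
mkdir -p pics; cat > h.py <<'E'
import numpy as np, cv2
from bench import sensors, viewer, ctrl
def cam(n):
    d=viewer.read_camera(n); d['f']=240/np.tan(np.radians(d['vertical_fov'])/2); return d
def pts(d):
    z=d['z_map']; v,u=np.mgrid[:480,:640]
    P=np.stack([(u-d['cx'])/d['f']*z,(v-d['cy'])/d['f']*z,z,np.ones_like(z)],-1)
    return (P@np.array(d['world_from_camera']).T)[...,:3]
def ray(d,u,v,h):
    T=np.array(d['world_from_camera']); r=T[:3,:3]@np.array([(u-d['cx'])/d['f'],(v-d['cy'])/d['f'],1]); o=T[:3,3]
    return o+r*(h-o[2])/r[2]
E
python3 - <<'E'
from h import *
s=sensors.read_state();print(s['time'],s['eef_pos'],s['tool_rot'],s['opening'],s['force'],ctrl.tips_ahead)
for n in('scene','top'):
    d=cam(n);cv2.imwrite(f'pics/{n}0.png',d['frame']);np.savez(f'{n}0.npz',**d)
    print(n,d['f'],np.round(d['world_from_camera'],3).tolist())
E
```

```text
0.0 [147.83016147 503.35991823 243.05403453] [-2.20704064e-04  1.42409231e-01  9.89807573e-01 -7.28015151e-04] 91.6115434762917 [ 0.59028479 -0.17625431  0.4430625 ] 17.0
scene 457.0500001045726 [[-0.341, 0.667, -0.662, 1244.304], [0.94, 0.235, -0.247, 248.221], [-0.009, -0.707, -0.707, 894.771], [0.0, 0.0, 0.0, 1.0]]
top 484.6882894623144 [[-0.024, -0.987, 0.16, 263.672], [-1.0, 0.025, 0.003, -25.491], [-0.007, -0.16, -0.987, 1350.497], [0.0, 0.0, 0.0, 1.0]]
```

View pics/scene0.png

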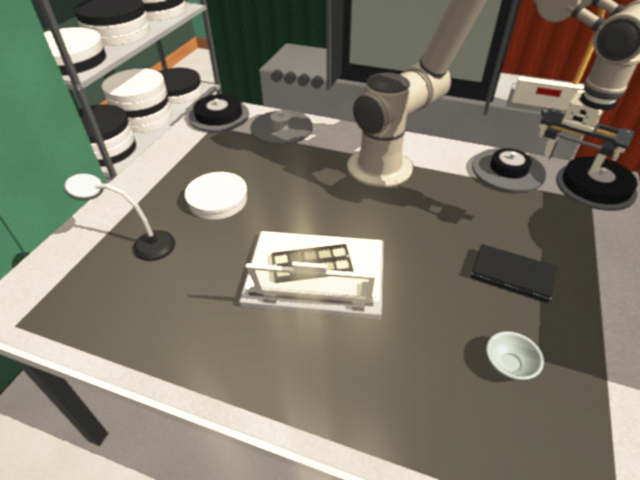

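View pics/top0.png

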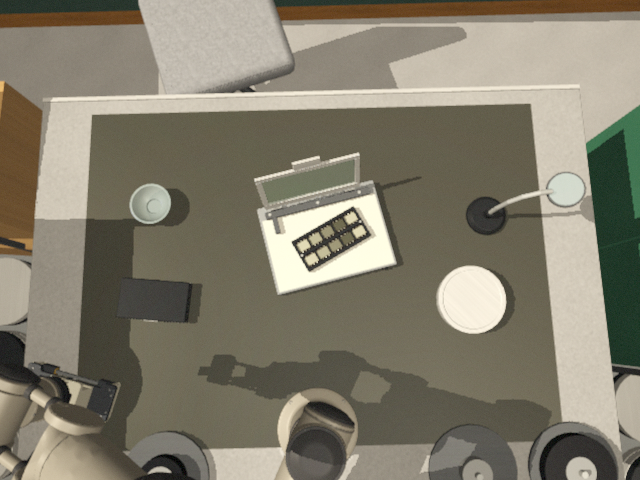

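The scene view shows the panel (about 250–383, 235–312) with the platen stood up and the holder behind it. The top view has the panel corners near (278,293), (396,265) and (375,183), the holder around (332,238), the end stop at (277,226) and the platen tab at (306,162).

```bash
python3 - <<'E'
from h import *
d=dict(np.load('top0.npz'));f=d['frame']
cv2.imwrite('pics/crop1.png',cv2.resize(f[140:310,240:415],None,fx=3.5,fy=3.5,interpolation=cv2.INTER_CUBIC))
P=pts(d)
for u,v in[(300,280),(380,255),(332,238),(307,162),(277,226),(318,200),(560,300),(332,270),(300,262)]:print(u,v,P[v,u].round(1),d['z_map'][v,u])
g=cv2.cvtColor(f,cv2.COLOR_BGR2GRAY)
# panel near edge / right edge: white mask
m=((g>200)).astype(np.uint8);n,l,st,_=cv2.connectedComponentsWithStats(m);k=l[280,300];mm=(l==k).astype(np.uint8)
c=max(cv2.findContours(mm,0,2)[0],key=cv2.contourArea)
ap=cv2.approxPolyDP(c,3,True)[:,0];print([(tuple(p),ray(d,*p,25)[:2].round(1)) for p in ap.astype(int).tolist()])
# holder: non-white inside
dk=np.zeros_like(m);dk[205:275,288:375]=(g[205:275,288:375]<190)
n,l,st,_=cv2.connectedComponentsWithStats(cv2.morphologyEx(dk,cv2.MORPH_CLOSE,np.ones((5,5))));k=1+st[1:,4].argmax()
c=max(cv2.findContours((l==k).astype(np.uint8),0,2)[0],key=cv2.contourArea);r=cv2.minAreaRect(c);b=cv2.boxPoints(r)
w=np.array([ray(d,*p,25+16)[:2] for p in b]);print(b.round(1).tolist(),w.round(1).tolist(),np.linalg.norm(w-np.roll(w,1,0),axis=1))
E
```

```text
300 280 [393.6  38.9  25.8] 1328.6888
380 255 [ 457.4 -183.2   25.5] 1338.3683
332 238 [506.  -51.7  39. ] 1333.2598
307 162 [664.6   7.7 212.8] 1187.2422
277 226 [543.7  99.4  38.2] 1340.5997
318 200 [614.  -15.7  41.1] 1348.6259
560 300 [ 323.1 -680.2   -4.7] 1345.1206
332 270 [418.7 -49.5  28.6] 1329.5519
300 262 [442.9  37.9  29.3] 1333.0908
[((375, 194), array([ 631.6, -176.7])), ((282, 217), array([571.9,  86.4])), ((282, 234), array([523.4,  86.9])), ((274, 232), array([529.6, 109.1])), ((272, 220), array([564. , 114.5])), ((260, 220), array([564.9, 148.1])), ((279, 292), array([362.2,  96.9])), ((394, 262), array([ 437. , -220.9]))]
[[290.8999938964844, 241.60000610351562], [354.3999938964844, 204.5], [372.3999938964844, 235.39999389648438], [308.8999938964844, 272.5]] [[498.5, 61.3], [598.5, -116.5], [510.0, -162.9], [412.1, 13.6]] [ 98.79197047 203.94650583  99.96229786 201.77437072]
```

View pics/crop1.png

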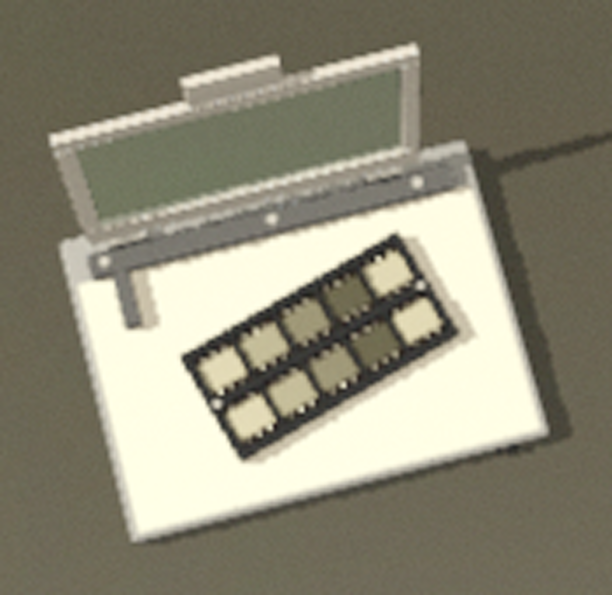

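The crop shows the fence running along (90,265)–(465,180), the stop at (130,300) and the holder corners near (183,357), (398,237), (457,330) and (243,458). The panel yaw is about 0.23 and the holder yaw about 0.51. Next I'll move over the panel for a close look.

Request:
move_arm(motion="1 0.3 -0.3 0.1 0 0 0.3; 1 0.6 -0.6 0.2 0 0 0.6; 1 0.8 -0.8 0.3 0 0 0.8; 1 1 -1 0.3 0 0 1; 1 1 -1 0.3 0 0 1; 1 1 -1 0.3 0 0 1")

```text
time: 0.85
eef_pos: [349.6, 302.0, 303.8]
tool_rot: [0.0, -0.116, 0.993, -0.0]
force: [0.0, -0.4, 0.7]
opening: 91.8
grasp_force: 0.0
```

Request:
move_arm(motion="1 0.1 -0.3 0 0 0 0.2; 1 0.2 -0.6 0 0 0 0.5; 1 0.3 -0.9 0 0 0 0.5; 1 0.4 -1 0 0 0 0.5; 1 0.4 -1 0 0 0 0.5")

```text
time: 1.48
eef_pos: [428.5, 103.0, 303.2]
tool_rot: [-0.0, -0.246, 0.969, 0.0]
force: [-0.3, 0.2, -0.1]
opening: 91.9
grasp_force: 0.0
```

Request:
move_arm(motion="1 0 -0.3 0 0 0 0; 1 0 -0.5 0 0 0 0; 1 0 -0.7 0 0 0 0; 1 0 -0.7 0 0 0 0; 1 0 -0.7 0 0 0 0")

```text
time: 2.1
eef_pos: [427.7, -34.7, 303.6]
tool_rot: [-0.0, -0.248, 0.969, 0.001]
force: [-0.3, -0.7, -0.7]
opening: 91.6
grasp_force: 0.0
```

```bash
python3 - <<'E'
from h import *
s=sensors.read_state();print(s['time'],s['eef_pos'],s['tool_rot'],s['joint_pos'],s['force'])
d=cam('wrist');cv2.imwrite('pics/w1.png',d['frame']);np.savez('w1.npz',**d);print(d['f'],np.round(d['world_from_camera'],3).tolist())
E
```

```text
2.1 [427.74803812 -34.70295223 303.55030685] [-1.42495818e-04 -2.47694012e-01  9.68838131e-01  5.76087075e-04] [-2.60548322e-01  1.18180027e-01  1.65247881e+00  8.83177749e-04
  1.37174582e+00 -2.33211847e+00] [-0.25965037 -0.66325558 -0.73636481]
363.2254842725382 [[-0.48, 0.847, 0.23, 365.893], [0.877, 0.463, 0.125, -67.756], [-0.0, 0.262, -0.965, 444.763], [0.0, 0.0, 0.0, 1.0]]
```

View pics/w1.png

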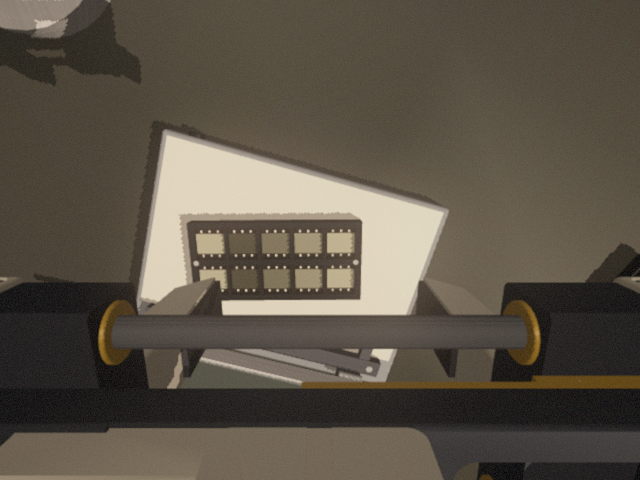

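The wrist view shows the panel's near edge from (164,131) to (446,210), the holder with corners at about (190,222), (361,219), (361,299) and (190,299), the stop at (368,355) and the fence foot along about (260,347)–(370,370).

```bash
cat >> h.py <<'E'
def yawline(P,ax):  # fit line, return angle mod pi
    vx,vy,x,y=cv2.fitLine(np.float32(P),cv2.DIST_HUBER,0,.01,.01).ravel(); return np.array([vx,vy]),np.array([x,y])
def edge(d,a,b,h,n=40,w=8,trim=.1,sign=1):
    "subpixel max-gradient points across segment a-b -> world xy at height h"
    g=cv2.GaussianBlur(cv2.cvtColor(d['frame'],cv2.COLOR_BGR2GRAY),(0,0),1).astype(np.float32)
    a,b=np.float32(a),np.float32(b);t=(b-a)/np.linalg.norm(b-a);nn=np.float32([-t[1],t[0]]);s=np.arange(-w,w+.01,.25)
    out=[]
    for k in np.linspace(trim,1-trim,n):
        q=a+k*(b-a)+s[:,None]*nn; v=cv2.remap(g,np.float32(q[:,0])[None],np.float32(q[:,1])[None],1)[0]
        gr=np.gradient(v)*sign;i=gr.argmax()
        if gr[i]>2: out.append(ray(d,*q[i],h)[:2])
    return np.array(out)
def line(P):
    vx,vy,x,y=cv2.fitLine(np.float32(P),cv2.DIST_HUBER,0,.01,.01).ravel();r=np.abs((P-[x,y])@[-vy,vx])
    return np.array([vx,vy]),np.array([x,y]),np.median(r)
def inter(A,B):
    k=np.linalg.solve(np.stack([A[0],-B[0]],1),B[1]-A[1]);return A[1]+k[0]*A[0]
E
python3 - <<'E'
from h import *
d=dict(np.load('w1.npz'))
L=lambda a,b,h,**k:line(edge(d,a,b,h,**k))
near=L((164,131),(446,210),25);right=L((163,135),(140,295),25,sign=-1);left=L((446,210),(418,285),25)
fen=L((235,343),(350,364),25,w=7,sign=-1)
for n,l in zip(('near','right','left','fence'),(near,right,left,fen)):print(n,l, np.arctan(l[0][1]/l[0][0]))
nl,nr=inter(near,left),inter(near,right);print('corners',nl,nr,np.linalg.norm(nl-nr))
y=np.arctan2(-(nl-nr)[0],(nl-nr)[1]);R=np.array([[np.cos(y),-np.sin(y)],[np.sin(y),np.cos(y)]])
O=(nl+nr)/2-R@[-125,0];print('yaw',y,'O',O,'fence pt in panel',R.T@(fen[1]-O))
hn=L((190,222),(361,219),41,w=4,sign=-1);hr=L((190,222),(190,295),41,w=4);hl=L((361,219),(361,298),41,w=4,sign=-1);hf=L((195,299),(355,299),41,w=4)
c=[inter(hf,hl),inter(hf,hr),inter(hn,hr),inter(hn,hl)]
print('holder',np.round(c,1).tolist(),[np.linalg.norm(c[i]-c[i-1]) for i in range(4)])
C=np.mean(c,0);v=c[0]-c[1];yh=np.arctan2(-v[0],v[1]);v=c[3]-c[2];print('C',C,'yaw',yh,np.arctan2(-v[0],v[1]),'in panel',R.T@(C-O),yh-y)
P=pts(d);print('z',P[245,275],P[180,300],P[361,367])
E
```

```text
near (array([ 0.22780582, -0.9737066 ], dtype=float32), array([396.6481 , -68.14373], dtype=float32), np.float64(0.6880801528118439)) -1.3409728
right (array([0.97383064, 0.22727488], dtype=float32), array([ 544.1648, -200.9957], dtype=float32), np.float64(0.2563154966899742)) 0.22927842
left (array([0.97320616, 0.22993433], dtype=float32), array([406.45148, 112.43992], dtype=float32), np.float64(0.3058674719661457)) 0.23201022
fence (array([ 0.28764632, -0.95773673], dtype=float32), array([634.6503   ,  -5.5301943], dtype=float32), np.float64(0.054088773685560684)) -1.2790279
corners [357.12576 100.78599] [ 433.75818 -226.76266] 336.3936
yaw 0.22982365 O [517.15528095 -34.51261245] fence pt in panel [121.00806788   1.45431743]
holder [[499.70001220703125, 62.099998474121094], [595.4000244140625, -112.9000015258789], [510.0, -160.3000030517578], [414.29998779296875, 14.300000190734863]] [np.float32(97.82861), np.float32(199.41072), np.float32(97.736824), np.float32(199.10074)]
C [504.8319  -49.19688] yaw 0.5008486 0.50129783 in panel [-15.34450998 -11.49083294] 0.27102494
z [489.68241399 -58.40912     37.08143823] [410.63435247 -67.94423599  26.31468289] [569.51608241 113.21022949  38.73686192]
```

Request:
move_arm(motion="1 0.05 -0.24 -0.25 0 0 0; 1 0.06 -0.25 -0.5 0 0 0; 1 0.06 -0.25 -0.7 0 0 0; 1 0.06 -0.25 -0.9 0 0 0; 1 0.06 -0.25 -1 0 0 0; 1 0.06 -0.25 -1 0 0 0")

```text
time: 2.9
eef_pos: [439.3, -84.6, 102.7]
tool_rot: [-0.001, -0.248, 0.969, 0.001]
force: [0.1, -0.5, 0.8]
opening: 91.8
grasp_force: 0.0
```

Request:
move_arm(motion="1 0 0 -0.15 0 0 0; 1 0 0 -0.25 0 0 0; 1 0 0 -0.28 0 0 0; 1 0 0 -0.285 0 0 0; 1 0 0 -0.285 0 0 0")

```text
time: 3.52
eef_pos: [440.6, -86.3, 47.6]
tool_rot: [0.001, -0.247, 0.969, -0.0]
force: [0.2, 0.4, 0.2]
opening: 91.9
grasp_force: 0.0
```

```bash
python3 - <<'E'
from h import *
s=sensors.read_state();print(s['time'],s['eef_pos'],s['tool_rot'],s['force'])
d=cam('wrist');cv2.imwrite('pics/w2.png',d['frame'])
E
```

```text
3.525 [440.64388464 -86.30869491  47.63715747] [ 7.05975003e-04 -2.47327530e-01  9.68931582e-01 -4.28922188e-04] [0.18673218 0.38570183 0.23184859]
```

View pics/w2.png

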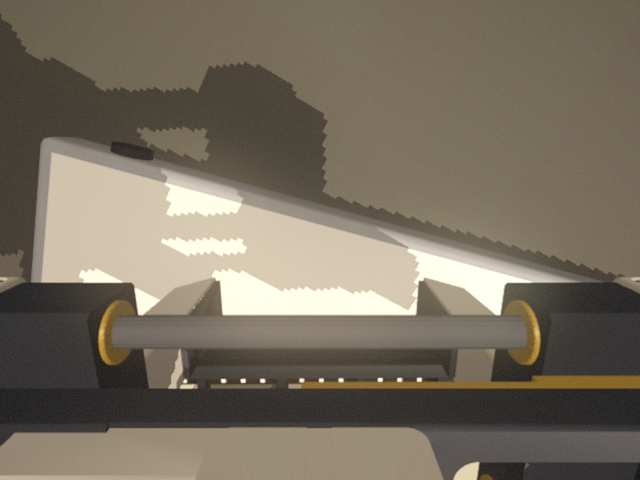

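The wrist view shows the holder's near edge at about row 370, from column 190 to 445. It is parallel to and centred between the two open fingers at columns 205 and 435. I'll push and square it up.

Request:
move_arm(motion="1 0.035 0.024 -0.008 0 0 0; 1 0.067 0.046 -0.01 0 0 0; 1 0.088 0.064 -0.01 0 0 -0.08; 1 0.11 0.083 -0.01 0 0 -0.17; 1 0.131 0.101 -0.01 0 0 -0.26; 1 0.153 0.12 -0.01 0 0 -0.34; 1 0.174 0.138 -0.01 0 0 -0.43; 1 0.196 0.157 -0.01 0 0 -0.517")

```text
time: 4.58
eef_pos: [479.1, -54.4, 44.7]
tool_rot: [-0.001, -0.114, 0.994, 0.0]
force: [-1.8, -0.1, 2.6]
opening: 91.7
grasp_force: 1.0
```

Request:
move_arm(motion="1 0.01 0.003 0 0 0 0; 1 0.025 0.006 0 0 0 0; 1 0.04 0.01 0 0 0 0; 1 0.053 0.0125 0 0 0 0; 1 0.063 0.015 0 0 0 0; 1 0.073 0.017 0 0 0 0; 1 0.073 0.017 0 0 0 0")

```text
time: 5.45
eef_pos: [494.2, -51.5, 44.8]
tool_rot: [0.0, -0.114, 0.993, -0.0]
force: [-0.9, 0.3, -0.3]
opening: 91.6
grasp_force: 0.0
```

```bash
python3 - <<'E'
from h import *
s=sensors.read_state();print(s['time'],s['eef_pos'],s['tool_rot'],s['force'])
d=cam('top');f=d['frame'];cv2.imwrite('pics/t2.png',cv2.resize(f[140:310,240:415],None,fx=3.5,fy=3.5,interpolation=cv2.INTER_CUBIC))
E
```

```text
5.45 [494.18399051 -51.49582099  44.83043569] [ 3.52312351e-04 -1.14222857e-01  9.93455088e-01 -5.18006623e-05] [-0.8940062   0.30541057 -0.27419931]
```

View pics/t2.png

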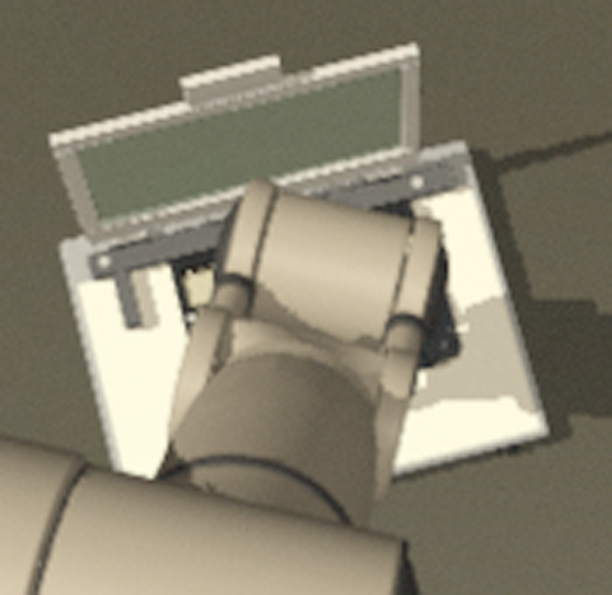

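The top view shows the holder nearly parallel to the fence, with its left end at (185,265) and a gap to the stop at (150,300). I'll push on gently until the force rises.

Request:
move_arm(motion="1 0.005 0.001 0 0 0 0; 1 0.01 0.002 0 0 0 0; 1 0.015 0.0035 0 0 0 0; 1 0.02 0.0045 0 0 0 0; 1 0.02 0.0045 0 0 0 0")

```text
time: 6.12
eef_pos: [497.3, -50.6, 44.7]
tool_rot: [-0.001, -0.114, 0.993, 0.0]
force: [-4.5, -2.8, 4.2]
opening: 91.9
grasp_force: 2.5
```

Request:
move_arm(motion="1 0.005 0.001 0 0 0 0; 1 0.01 0.002 0 0 0 0; 1 0.015 0.0035 0 0 0 0; 1 0.015 0.0035 0 0 0 0")

```text
time: 6.62
eef_pos: [497.5, -50.6, 44.7]
tool_rot: [-0.004, -0.115, 0.993, 0.0]
force: [-15.0, -8.3, 12.6]
opening: 91.3
grasp_force: 8.3
```

Request:
move_arm(motion="1 -0.05 -0.012 0 0 0 0; 1 -0.09 -0.02 0 0 0 0; 1 -0.09 -0.02 0.3 0 0 0; 0 -0.07 -0.02 0.5 0 0 0; 0 0 -0.2 0.8 0 0 0; 0 0.2 -0.3 0.8 0 0 0; 0 0.2 -0.3 0.8 0 0 0")

```text
time: 7.5
eef_pos: [543.2, -111.5, 205.4]
tool_rot: [0.002, -0.114, 0.994, -0.001]
force: [0.3, 0.6, -1.4]
opening: 56.1
grasp_force: 0.0
```

```bash
python3 - <<'E'
from h import *
s=sensors.read_state();print(s['time'],s['eef_pos'],s['tool_rot'],s['force'],s['opening'])
d=cam('wrist');cv2.imwrite('pics/w3.png',d['frame']);np.savez('w3.npz',**d)
E
```

```text
7.5 [ 543.19302007 -111.5499193   205.44476438] [ 2.03626788e-03 -1.13517460e-01  9.93533591e-01 -8.01983503e-04] [ 0.34916759  0.57726549 -1.38548621] 56.11087014074008
```

View pics/w3.png

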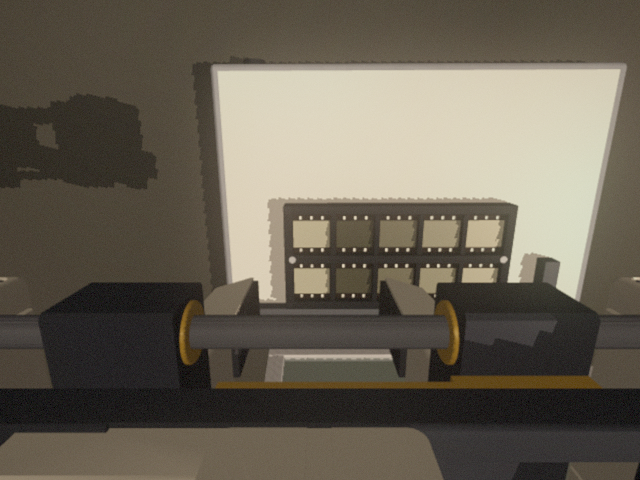

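The wrist view shows the holder (285–515, 203–303) parallel to the panel and up to the fence at about row 305. The stop's working face is at column 535, so the remaining gap is roughly 20 px.

```bash
python3 - <<'E'
from h import *
d=dict(np.load('w3.npz'));y=.2298;R=np.array([[np.cos(y),-np.sin(y)],[np.sin(y),np.cos(y)]]);O=np.array([517.2,-34.5])
L=lambda a,b,h,**k:line(edge(d,a,b,h,**k))
def sh(n,l):print(n,(R.T@(l[1]-O)).round(1),'ang',np.round(np.arctan2(*(R.T@l[0])[::-1]),4),l[2].round(2))
sh('near',L((225,67),(610,67),25));sh('right',L((216,72),(227,270),25,sign=-1));sh('left',L((622,72),(600,200),25))
sh('hn',L((288,204),(512,204),41,w=4,sign=-1));sh('hr',L((286,206),(288,290),41,w=4));sh('hl',L((514,206),(510,278),41,w=4,sign=-1))
P=pts(d)
for u,v in((535,270),(538,265),(545,268),(550,275)):print(u,v,d['frame'][v,u],P[v,u].round(1),(R.T@(ray(d,u,v,39)[:2]-O)).round(1))
print(cv2.cvtColor(d['frame'],6)[268,505:575])
E
```

```text
near [-124.7   -1.6] ang -1.5699 0.53
right [ -38.  -168.2] ang 0.0025 0.18
left [-71.2 166.9] ang -0.0297 1.4
hn [-14.5  -8.4] ang -1.5724 0.0
hr [  18.9 -111.3] ang -0.009 0.19
hl [15.6 87.6] ang -0.0001 0.14
535 270 [74 89 96] [539.8  93.5  27.4] [ 47.  112.3]
538 265 [58 72 73] [534.1  92.6  29.9] [ 42.3 114.2]
545 268 [ 93 104 107] [533.5  93.3  39.3] [ 45.1 120.9]
550 275 [ 95 106 114] [538.6  99.6  40.1] [ 51.8 126.5]
[ 70  77  70  87 165 204 211 213 212 212 211 213 211 212 212 212 195 167
 153 154 152 154 152 152 152 151 153 151 152 142 107  69  72  71  75  69
  74  69  71  84 104 111 110 108 110 111 112 113 110 110 111 112 116 116
 174 207 215 215 213 214 213 214 213 213 215 213 212 214 215 215]
```

Request:
move_arm(motion="0 0.15 -0.25 0 0 0 0; 0 0.22 -0.31 -0.2 0 0 0; 0 0.22 -0.31 -0.5 0 0 0; 0 0.22 -0.31 -0.7 0 0 0; 0 0.22 -0.31 -0.78 0 0 0; 0 0.22 -0.31 -0.8 0 0 0; 0 0.22 -0.31 -0.8 0 0 0")

```text
time: 8.43
eef_pos: [585.6, -172.0, 46.2]
tool_rot: [0.001, -0.114, 0.993, -0.001]
force: [-0.4, -0.5, 0.2]
opening: 0.7
grasp_force: 0.0
```

Request:
move_arm(motion="0 -0.01 0.04 0 0 0 0; 0 -0.018 0.075 0 0 0 0; 0 -0.025 0.105 0 0 0 0; 0 -0.031 0.133 0 0 0 0; 0 -0.037 0.16 0 0 0 0; 0 -0.044 0.187 0 0 0 0; 0 -0.05 0.214 0 0 0 0; 0 -0.05 0.214 0 0 0 0")

```text
time: 9.43
eef_pos: [575.0, -128.6, 45.0]
tool_rot: [0.0, -0.114, 0.993, 0.0]
force: [0.7, -1.4, 4.0]
opening: 0.8
grasp_force: 1.9
```

Request:
move_arm(motion="0 -0.002 0.01 0 0 0 0; 0 -0.004 0.02 0 0 0 0; 0 -0.006 0.027 0 0 0 0; 0 -0.007 0.032 0 0 0 0; 0 -0.008 0.036 0 0 0 0; 0 -0.008 0.036 0 0 0 0")

```text
time: 10.18
eef_pos: [573.6, -122.5, 45.1]
tool_rot: [0.0, -0.114, 0.993, -0.0]
force: [1.6, -4.8, 5.2]
opening: 0.7
grasp_force: 3.4
```

Request:
move_arm(motion="0 -0.001 0.005 0 0 0 0; 0 -0.002 0.01 0 0 0 0; 0 -0.002 0.01 0 0 0 0")

```text
time: 10.55
eef_pos: [573.1, -120.5, 45.1]
tool_rot: [0.0, -0.114, 0.993, -0.0]
force: [0.4, -4.1, 4.1]
opening: 0.7
grasp_force: 3.5
```

Request:
move_arm(motion="0 -0.001 0.005 0 0 0 0; 0 -0.002 0.01 0 0 0 0; 0 -0.003 0.015 0 0 0 0; 0 -0.003 0.015 0 0 0 0")

```text
time: 11.05
eef_pos: [573.1, -120.1, 45.2]
tool_rot: [0.001, -0.114, 0.993, -0.002]
force: [0.4, -15.0, 3.4]
opening: 0.7
grasp_force: 6.2
```

Request:
move_arm(motion="0 -0.001 0.005 0 0 0 0; 0 -0.002 0.01 0 0 0 0; 0 -0.003 0.015 0 0 0 0; 0 -0.003 0.015 0 0 0 0")

```text
time: 11.55
eef_pos: [573.3, -119.2, 45.8]
tool_rot: [0.002, -0.114, 0.993, -0.004]
force: [1.1, -22.4, 3.0]
opening: 0.5
grasp_force: 9.2
```

Request:
move_arm(motion="0 0.01 -0.05 0 0 0 0; 0 0.02 -0.09 0 0 0 0; 0 0.02 -0.09 0.25 0 0 0; 0.5 -0.2 0.1 0.35 0 0 0; 1 -0.4 0.3 0.35 0 0 0; 1 -0.52 0.46 0.35 0 0 0; 1 -0.52 0.46 0.35 0 0 0; 1 -0.52 0.46 0.35 0 0 0")

```text
time: 12.55
eef_pos: [468.1, -21.9, 114.7]
tool_rot: [0.0, -0.115, 0.993, 0.0]
force: [0.8, -0.8, -0.1]
opening: 45.7
grasp_force: 0.0
```

Request:
move_arm(motion="1 0 0 -0.15 0 0 0; 1 0 0 -0.3 0 0 0; 1 0 0 -0.35 0 0 0; 1 0 0 -0.35 0 0 0; 1 0.03 0.007 -0.35 0 0 0; 1 0.06 0.014 -0.35 0 0 0; 1 0.09 0.02 -0.35 0 0 0; 1 0.09 0.02 -0.35 0 0 0")

```text
time: 13.55
eef_pos: [486.3, -17.8, 45.0]
tool_rot: [0.001, -0.114, 0.993, -0.0]
force: [1.0, 0.2, 0.2]
opening: 92.2
grasp_force: 0.0
```

Request:
move_arm(motion="1 0.007 0.0015 0 0 0 0; 1 0.014 0.003 0 0 0 0; 1 0.02 0.0045 0 0 0 0; 1 0.025 0.006 0 0 0 0; 1 0.025 0.006 0 0 0 0")

```text
time: 14.18
eef_pos: [489.5, -16.9, 44.6]
tool_rot: [-0.001, -0.115, 0.993, 0.0]
force: [-4.0, -2.9, 4.0]
opening: 91.7
grasp_force: 2.4
```

Request:
move_arm(motion="1 0.005 0.001 0 0 0 0; 1 0.01 0.002 0 0 0 0; 1 0.01 0.002 0 0 0 0")

```text
time: 14.55
eef_pos: [489.6, -16.8, 44.6]
tool_rot: [-0.003, -0.115, 0.993, 0.0]
force: [-10.3, -6.2, 9.5]
opening: 91.6
grasp_force: 5.9
```

Request:
move_arm(motion="1 -0.05 -0.012 0 0 0 0; 1 -0.09 -0.02 0 0 0 0; 1 -0.09 -0.02 0.3 0 0 0; 1 -0.07 -0.02 0.55 0 0 0; 1 0.1 -0.02 0.8 0 0 0; 1 0.26 0.1 0.8 0 0 0; 1 0.3 0.2 0.8 0 0 0; 1 0.3 0.2 0.8 0 0 0")

```text
time: 15.55
eef_pos: [552.7, 24.8, 204.4]
tool_rot: [-0.0, -0.115, 0.993, 0.0]
force: [-0.1, 0.3, 0.3]
opening: 92.1
grasp_force: 0.0
```

```bash
python3 - <<'E'
from h import *
s=sensors.read_state();print(s['time'],s['eef_pos'],s['joint_pos'],s['force'],s['opening'])
d=cam('wrist');cv2.imwrite('pics/w4.png',d['frame']);np.savez('w4.npz',**d)
E
```

```text
15.55 [552.67860685  24.80252863 204.38750328] [-9.39377361e-02  4.26854892e-01  1.50680264e+00  4.76864691e-04
  1.20804668e+00 -1.89565835e+00] [-0.14391989  0.28328953  0.30566449] 92.09157310395612
```

View pics/w4.png

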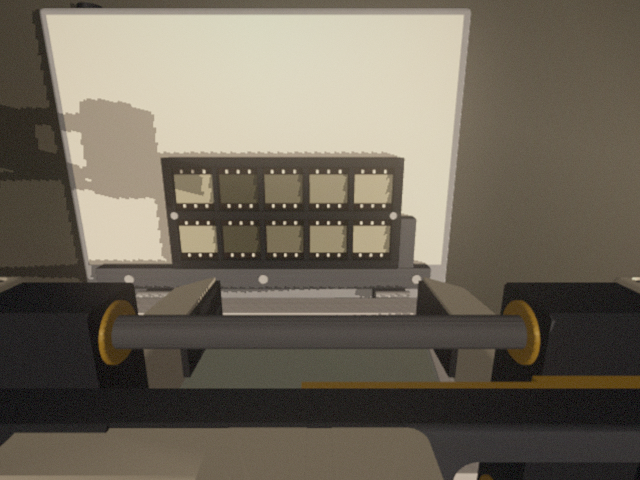

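The wrist view shows the holder (163–402, 157–265) touching the fence at about row 265 and the stop at column 402, so it is seated. Next I'll locate the tab from both fixed views.

```bash
python3 - <<'E'
from h import *
y=.2298;R=np.array([[np.cos(y),-np.sin(y)],[np.sin(y),np.cos(y)]]);O=np.array([517.2,-34.5])
for n in('top','scene'):
    d=dict(np.load(n+'0.npz'));P=pts(d).reshape(-1,3);q=(P[:,:2]-O)@R;z=P[:,2]
    m=(abs(q[:,0]-130)<60)&(abs(q[:,1]-10)<28)&(z>80)&(z<230)
    for lo in(80,110,140,170,195,205,212):
        k=m&(z>lo)&(z<lo+12);print(n,lo,k.sum(),np.median(q[k,0]).round(1) if k.any() else '',(q[k,1].min().round(),q[k,1].max().round()) if k.any() else '')
    print(z[m].max())
    k=(abs(q[:,0]-140)<40)&(abs(q[:,1]-10)<60)&(z>200)&(z<230);print(np.percentile(q[k,1],[2,98]),np.percentile(z[k],98))
E
```

```text
top 80 49 116.2 (np.float64(-18.0), np.float64(38.0))
top 110 62 124.9 (np.float64(-17.0), np.float64(38.0))
top 140 60 134.3 (np.float64(-18.0), np.float64(37.0))
top 170 43 142.3 (np.float64(-17.0), np.float64(38.0))
top 195 67 148.9 (np.float64(-17.0), np.float64(37.0))
top 205 105 153.1 (np.float64(-17.0), np.float64(38.0))
top 212 83 155.3 (np.float64(-18.0), np.float64(37.0))
221.2924545228659
[-24.06983109  43.23362275] 219.22685570398968
scene 80 49 121.0 (np.float64(-17.0), np.float64(36.0))
scene 110 54 130.2 (np.float64(-16.0), np.float64(37.0))
scene 140 59 139.5 (np.float64(-18.0), np.float64(36.0))
scene 170 45 148.9 (np.float64(-17.0), np.float64(38.0))
scene 195 72 157.8 (np.float64(-18.0), np.float64(37.0))
scene 205 80 161.0 (np.float64(-18.0), np.float64(37.0))
scene 212 123 160.9 (np.float64(-18.0), np.float64(37.0))
221.91175382357903
[-22.3126673   44.41180552] 221.06775382860266
```

Request:
move_arm(motion="0 0 0 0.25 0 0 0; 0 0 0 0.45 0 0 0; 0 0.25 0 0.45 0 0 0; 0 0.5 -0.02 0.45 0 0 0; 0 0.7 -0.04 0.45 0 0 0; 0 0.72 -0.04 0.45 0 0 0; 0 0.72 -0.04 0.45 0 0 0; 0 0.72 -0.04 0.45 0 0 0")

```text
time: 16.6
eef_pos: [695.6, 15.7, 295.6]
tool_rot: [0.0, -0.114, 0.993, -0.0]
force: [-0.4, 0.4, -0.4]
opening: 16.4
grasp_force: 0.0
```

Request:
move_arm(motion="0 0 0 -0.15 0 0 0; 0 0 0 -0.28 0 0 0; 0 0 0 -0.36 0 0 0; 0 0 0 -0.39 0 0 0; 0 0 0 -0.39 0 0 0")

```text
time: 17.23
eef_pos: [696.6, 15.7, 217.4]
tool_rot: [0.0, -0.114, 0.993, -0.0]
force: [0.0, 0.4, -0.4]
opening: 0.2
grasp_force: 0.0
```

```bash
python3 - <<'E'
from h import *
# path of tip along the tab's outer face; world deltas from TCP start
y=.2298;R=np.array([[np.cos(y),-np.sin(y)],[np.sin(y),np.cos(y)]]);O=np.array([517.2,-34.5])
s=sensors.read_state();e=np.array(s['eef_pos']);print(s['time'],e,s['force'],R.T@(e[:2]-O))
d=cam('scene');cv2.imwrite('pics/s2.png',cv2.resize(d['frame'][150:330,200:440],None,fx=3,fy=3))
E
```

```text
17.225 [696.63919429  15.73338045 217.35832334] [ 0.01510954  0.44156825 -0.37365815] [186.16439089   8.03968435]
```

View pics/s2.png

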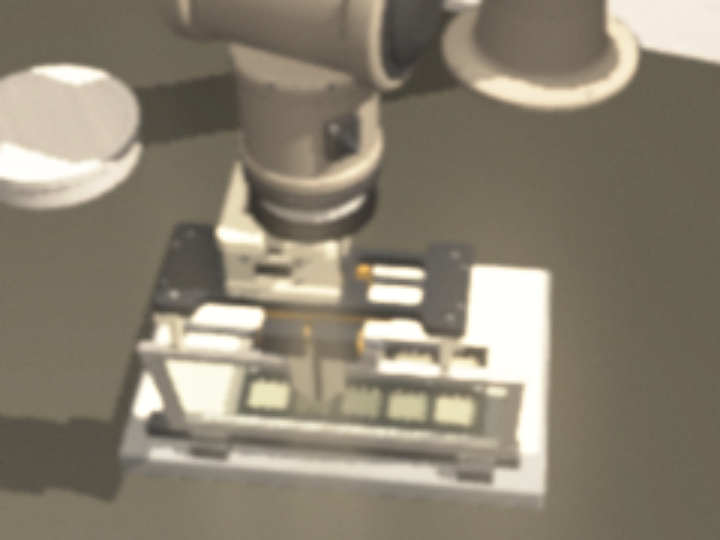

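The scene crop shows the closed fingers at (315,370) on the far side of the platen's upper bar, (140,350)–(520,385). They are behind the tab and in line with it. I'll pull along the arc.

Request:
move_arm(motion="0 -0.097 -0.023 0 0 0 0; 0 -0.195 -0.046 0.01 0 0 0; 0 -0.292 -0.068 0.02 0 0 0; 0 -0.365 -0.085 0.02 0 0 0; 0 -0.438 -0.103 0.015 0 0 0; 0 -0.511 -0.12 0 0 0 0; 0 -0.511 -0.12 0 0 0 0")

```text
time: 18.15
eef_pos: [594.5, -8.5, 218.2]
tool_rot: [0.001, -0.114, 0.993, -0.0]
force: [0.4, 0.4, 0.0]
opening: 0.1
grasp_force: 0.0
```

```bash
cat > pl.py <<'E'
from h import *
y=.2298;R=np.array([[np.cos(y),-np.sin(y)],[np.sin(y),np.cos(y)]]);O=np.array([517.2,-34.5])
for n in('top','scene'):
    P=pts(cam(n)).reshape(-1,3);q=(P[:,:2]-O)@R;z=P[:,2]
    # side bars of the frame, y in -125..-105 and 125..145
    for a,b in((-123,-108),(128,143)):
        k=(q[:,1]>a)&(q[:,1]<b)&(z>44)&(q[:,0]<170)&(q[:,0]>-75)&(z<230)
        if k.sum()>10:
            r=np.hypot(q[k,0]-109,z[k]-46);th=np.arctan2(z[k]-46,109-q[k,0])[(r>60)&(r<155)];print(n,a,len(th),np.percentile(th,[10,50,90]).round(2))
E
python3 pl.py
```

```text
top -123 20 [1.26 1.28 1.3 ]
scene -123 246 [1.31 1.33 1.36]
scene 128 252 [1.31 1.33 1.35]
```

Request:
move_arm(motion="0 -0.102 -0.024 -0.03 0 0 0; 0 -0.19 -0.044 -0.075 0 0 0; 0 -0.282 -0.066 -0.135 0 0 0; 0 -0.353 -0.083 -0.2 0 0 0; 0 -0.429 -0.1 -0.285 0 0 0; 0 -0.482 -0.113 -0.365 0 0 0; 0 -0.514 -0.12 -0.425 0 0 0; 0 -0.54 -0.127 -0.49 0 0 0")

```text
time: 19.25
eef_pos: [486.9, -33.8, 118.5]
tool_rot: [0.0, -0.114, 0.993, -0.0]
force: [0.2, -0.3, 1.1]
opening: 0.3
grasp_force: 0.5
```

```bash
python3 pl.py
```

```text
top -123 162 [0.33 0.35 0.39]
top 128 156 [0.33 0.36 0.39]
scene -123 203 [0.34 0.37 0.4 ]
scene 128 219 [0.34 0.36 0.4 ]
```

Request:
move_arm(motion="0 -0.02 -0.005 -0.06 0 0 0; 0 -0.039 -0.009 -0.12 0 0 0; 0 -0.049 -0.011 -0.17 0 0 0; 0 -0.054 -0.012 -0.21 0 0 0; 0 -0.054 -0.012 -0.235 0 0 0; 0 -0.054 -0.012 -0.25 0 0 0; 0 -0.054 -0.012 -0.25 0 0 0")

```text
time: 20.23
eef_pos: [475.6, -36.1, 68.6]
tool_rot: [-0.0, -0.114, 0.993, 0.0]
force: [0.0, -0.6, -1.0]
opening: 0.4
grasp_force: 0.0
```

Request:
move_arm(motion="0 0 0 -0.01 0 0 0; 0 0 0 -0.02 0 0 0; 0 0 0 -0.02 0 0 0")

```text
time: 20.6
eef_pos: [475.9, -36.1, 67.0]
tool_rot: [0.001, -0.114, 0.993, -0.0]
force: [-7.1, 0.8, 23.5]
opening: 0.4
grasp_force: 12.0
```

Request:
move_arm(motion="0 0 0 0.05 0 0 0; 0 0 0 0.3 0 0 0; 0 -0.1 0 0.6 0 0 0; 0 -0.2 0.3 0.9 0 0 0; 0 -0.3 0.6 1 0 0 0; 0 -0.3 0.9 1 0 0 0; 0 -0.3 1 1 0 0 0; 0 -0.3 1 1 0 0 0")

```text
time: 21.6
eef_pos: [415.2, 166.1, 265.2]
tool_rot: [0.001, -0.116, 0.993, 0.0]
force: [1.2, -1.1, -0.5]
opening: 0.6
grasp_force: 0.0
```

```bash
python3 pl.py; python3 - <<'E'
from h import *
d=cam('top');f=d['frame'];cv2.imwrite('pics/t3.png',cv2.resize(f[140:310,240:415],None,fx=3.5,fy=3.5,interpolation=cv2.INTER_CUBIC))
print(sensors.read_state()['time'])
E
```

```text
top -123 181 [0.   0.03 0.08]
top 128 155 [0.01 0.04 0.07]
scene -123 165 [0.03 0.05 0.09]
scene 128 164 [0.03 0.05 0.08]
21.75
```

View pics/t3.png

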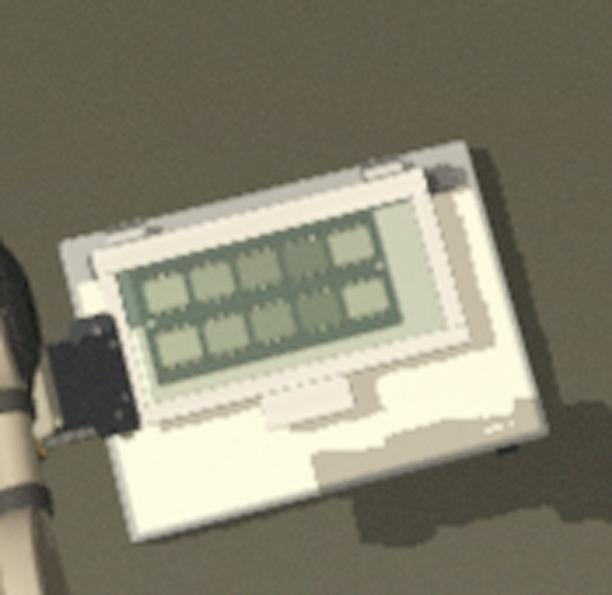

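The top view shows the platen level over the holder, with its tab at (310,400). The holder sits under the glass against the fence and stop. Net of the 4 mm face offset, the angle reads about 0.

```bash
python3 -c "
from bench import ctrl
print(ctrl.close_job())"
```

```text
the job is handed in; nothing more can be done
None
```

The film holder was pushed flush to the fence and up against the end stop, the platen was lowered all the way down over it, and the job was handed in at about 22 s; no verdict was returned.

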